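# Lower the tilting carving rest

## Robot

A 6-joint arm with a two-finger parallel gripper is mounted at the origin on the work surface. World frame = base frame: x ahead of the robot, y to its left, z up, the work surface at z = 0. Lengths are in m, angles in rad, forces in N, time in s.
With the tool pointing down it reaches from about 0.375 to 0.975 m from the base axis. Payload 3.8 kg.
Tool frame: the origin (TCP) lies at the very end of the fingers, on their centre line; the grasp point (between the pads) lies 19 mm behind it; z points along the fingers, y is the line along which they close (so a half turn about z gives the same grasp; the last joint's range is limited). The gripper opens to 85 mm and grips with 20 to 120 N. Pads are 22 mm wide; open, the fingers measure 114 mm over their backs; the gripper's body (76 mm by 85 mm) begins 54 mm behind the grasp point. The pads swing forward as they close: fully open they stand 13 mm farther back than shut.
Start: joints at [-1.371, 0.264, 1.604, -0, 1.274, -0.037], TCP at [0.158, -0.656, 0.231] pointing down, gripper open.
Joint ranges: [-2.63, 2.63], [-0.94, 2.18], [0.31, 2.57], [-1.31, 4.45], [0, 2.66], [-2.55, 2.55]. Speed limits (rad/s): [2.57, 2.57, 3.14, 3.14, 3.14, 3.14].

## Interface

Orientations are given as a unit quaternion [w, x, y, z].
In Python, from cell import robot gives the robot as it stands.
- The arm moves only by the tool carry_out, never from a script. Its argument "rows" is a list that holds one entry, the list of rows, each a list of 5 numbers: the shift along the tool's x, y, z normalised to -1 to 1, where 1 is 0.03 m, then the turn about the tool's z normalised to -1 to 1, where 1 is 0.12 rad, then the opening, from 0 (shut) to 1 (fully open). In form: [[[tx, ty, tz, turn, hand], ...]]. A call has 1 to 5 rows; each row shifts and turns the commanded pose from where the row before left it, along the tool's axes as they then stand; what a row does not reach is not made up. A row lasts 1/12 s, in which the tool goes at most 41.7 mm and 7.16 degrees, less where a joint would pass 70% of its speed; a pose out of reach is approached as far as the arm can. A call with a number of a shift or a turn outside -1 to 1 is refused whole. A call with a gripper value outside its range is refused whole. The fingers move at their own pace and stop on an object; "force" is the grip in N (left out, the last holds). Time passes only in rows, so rows that do not move let the fingers close. It gives the time, the measured TCP pose, the force, the opening and the grip force at its end, in the units of the state.
- robot.get_obs(): the state, without advancing time (a new reading comes with each control period).
- robot.capture(name): name is "scene" or "top"; returns (picture, depth): 420x560x3 uint8, red, green, blue; 420x560 float32, m along the optical axis (not along the pixel's ray), 0 where there is no reading.
- robot.camera_params(name): a dict with "K" (3x3 intrinsics, pixels), "eye" and "orientation" of the camera in the world. Camera axes: x right, y down, z forward; pixel columns grow to the right and rows downward; lengths in m; the calibration is good to about 2 mm. A picture is of the moment at which its call begins. camera_params takes no time and is no camera call.
- robot.finish_job(): hands the job in; it is judged then, once.
The state is a dict: "clock": time; "joint_pos": joint angles; "qd": joint speeds; "joint_torque": joint torques, N m; "eef_pos": TCP position; "eef_rot": TCP orientation; "contact_force": force on the tool from outside, world axes, zero at the start; "moment": the same for the moment, N m; "gripper_width": finger opening in m; "gripper_force": force on a finger pad.
Only numpy, scipy, OpenCV 4.12 (cv2) and the standard library are available. Lean on these libraries where they do the work, as an engineer would, in place of code of your own. Each camera call takes 0.05 s, during which the arm holds its last target. There are 200 camera calls.

## Task

The small tilting carving rest on the bench is propped up by its ratchet. With a fingertip, press the thumb pad of the steel pawl all the way down so that the pawl swings clear of the teeth, then push the raised wooden board down until it lies flat on its base. Leave the pawl swung free, and do not lift the board or disturb the mallet, wood blank, jar and gouge standing around.

Things in the scene. Friction and masses are not known exactly. Their poses are not given: they have to be found in the camera images.
- stand: Fixed plywood base of the carving rest, 290 mm (x) by 190 mm (y), 18 mm thick. Origin: centre of its underside, on the bench; z up. The ratchet (steel quadrant on the board's side, pawl above it) lies in the plane y = -66 mm. Apart from the raised board, nothing of it is over 122 mm high (140 mm with the pawl free). Steel pawl post at y = -79 to -88 mm, x = 64 to 86 mm, 102 mm high.
- rest_hinge (a point): Point on the board's hinge line, mid-width of the board: at x = +30, y = +15.5, z = 30 mm in the stand's frame. The hinge line runs along the stand's y; the board reaches from it towards the stand's -x.
- rest (a joint): Tilt of the pale board, rad: 0 = flat on the base, about 0.5 to 0.9 at the start. Board 165 mm long from the hinge line, 138 mm wide, 18 mm thick, centred on the hinge axis: flat, its top is 39 mm above the bench. Dark 12 mm high fence at the hinge. Stiff hinge: it stays where left; 3 to 6 N down near the free edge moves it once the pawl is free; till then it has only about 0.15 rad of play.
- rest_push (a point): Point on the board's upper face, mid-width, 25 mm from the free edge (140 mm from the hinge line, 9 mm above the board's middle plane): where to push. Moves with the board; its z axis is the upper face's outward normal.
- pawl (a joint): Turn of the dark steel pawl, a rocker 125 mm long pivoted along the stand's y at x = +75, z = 92 mm of the stand. Rad: 0 = engaged (0 to 0.04 at the start), 0.40 = stop, pad fully down. Its nose sits between the teeth and is clear of them above about 0.25. Stiff pivot, no spring: it stays where left. About 4 to 5 N on the pad moves it.
- pawl_pad (a point): Centre of the top face of the pawl's flat thumb pad (36 mm along the stand's x, 28 mm along its y), at the end away from the teeth, 55 mm beyond the pivot and 24 mm above it: about 116 mm above the bench when engaged. Moves with the pawl: fully pressed it is 23 mm lower and 5 mm further in the stand's +x.
- mallet: Bystander: turned wooden carving mallet standing on its head, 72 mm across, 162 mm high; loose. Origin: centre of its underside.
- blank: Bystander: upright pale wood blank, 50 by 60 by 100 mm; loose. Origin: centre of its underside.
- jar: Bystander: amber glass jar with a steel cap, 60 mm across, 80 mm high; loose. Origin: centre of its underside.
- gouge: Bystander: carving gouge lying on the bench, about 215 mm long along its x, handle 26 mm thick; loose. Origin: near its middle, at bench height.

How it is judged:
On the way, in this order (a step that is already met when the one before it is completed fails the run):
1. the pawl is pressed clear of the teeth while the board is still up (value of joint pawl above 0.27 rad and value of joint rest above 0.4 rad), for 0.1 s.
2. the board is pushed down flat (value of joint rest below 0.04 rad), for 0.2 s.
At the end, for the whole second after the job is handed in: The board lies flat (tilt under 0.04 rad), the pawl is still swung free (over 0.27 rad), and mallet, blank, jar and gouge are within 20 mm of where they stood (value of joint rest below 0.04 rad and value of joint pawl above 0.27 rad and distance of each of mallet, blank, jar, gouge from where it was at the start of the episode below 0.02 m); the robot touches nothing.
It fails at once if the board is lifted: past 0.98 rad, or tilting upwards faster than 0.5 rad/s (value of joint rest above 0.98 rad or (velocity of joint rest above 0.5 rad/s and value of joint rest above 0.1 rad)).
It fails at once if a bystander is pushed, carried or lifted more than 20 mm (distance of any of mallet, blank, jar, gouge from where it was at the start of the episode above 0.02 m).
It fails at once if a bystander is knocked over (angle between any of mallet, blank, jar's own z axis and vertical above 0.5 rad).
It fails at once if the board is forced down past the teeth with the pawl still engaged (value of joint pawl below 0.15 rad and value of joint rest below 0.42 rad).
It also fails if it takes over 38 s, if anything falls off the work surface, if the arm or the gripper's body presses on something with over 40 N, if the wrist force passes 120 N, or if a joint passes its speed limit or range.

## Working session

There is one attempt and no reset: what is moved stays moved. The work goes in short steps, Python scripts to look and compute and a tool call to move; the robot and the scene stay as the last step left them, time stands still between calls to the robot, and variables do not carry over. Pictures are saved under pics/ and viewed, at most 10 in all, crops included, and the job is handed in when it is done.

Besides the shell and the picture viewer there is one more tool, called after "Emit:" as name([rows], argument=value, ...), one row to a line, values as JSON. carry_out: Moves the arm, as the interface text tells. Its arguments: {"type":"object","properties":{"rows":{"type":"array"},"force":{"type":"number"}},"required":["rows"]}

```bash
mkdir -p pics
cat > h.py <<'E'
import numpy as np, cv2
from scipy.spatial.transform import Rotation as R
from cell import robot
def cap(n):
    im,d=robot.capture(n); p=robot.camera_params(n); q=np.array(p["orientation"])
    M=R.from_quat(q[[1,2,3,0]]).as_matrix() if q.size==4 else q
    v,u=np.mgrid[:d.shape[0],:d.shape[1]]; K=np.array(p["K"])
    P=np.stack([(u-K[0,2])/K[0,0]*d,(v-K[1,2])/K[1,1]*d,d],-1)@M.T+np.array(p["eye"])
    P[d==0]=np.nan
    return im,d,P
E
python3 - <<'E'
from h import *
for n in("scene","top"):
    im,d,P=cap(n); cv2.imwrite(f"pics/{n}1.png",im[...,::-1]); np.save(f"{n}P.npy",P); print(robot.camera_params(n))
print(robot.get_obs())
E
```

```text
{'K': array([[418.29360805,   0.        , 281.46099152],
       [  0.        , 418.29360805, 211.25416774],
       [  0.        ,   0.        ,   1.        ]]), 'eye': array([ 1.28880813, -0.2224752 ,  0.77888218]), 'orientation': array([-0.32951151,  0.75059997,  0.52793017, -0.22206213])}
{'K': array([[456.54007098,   0.        , 275.86610509],
       [  0.        , 456.54007098, 212.43601299],
       [  0.        ,   0.        ,   1.        ]]), 'eye': array([0.5508374 , 0.04060942, 0.98274298]), 'orientation': array([ 0.02969902, -0.70275137,  0.71001855, -0.03364717])}
{'clock': 0.1, 'joint_pos': array([-1.37094351e+00,  2.64690415e-01,  1.60528053e+00, -3.30295372e-05,
        1.27372912e+00, -3.69123427e-02]), 'qd': array([-0.00026578, -0.00265827, -0.00237824, -0.00025609,  0.00063058,
       -0.00123754]), 'joint_torque': array([ 4.40806771e-04, -5.16706610e+01, -3.68590164e+01, -5.36442417e-05,
        6.31798306e-03,  1.31250420e-05]), 'eef_pos': array([ 0.15816948, -0.65549513,  0.23005479]), 'eef_rot': array([-1.04892345e-03,  9.92999838e-01,  1.18111013e-01, -1.01484453e-04]), 'contact_force': array([-0.23744144, -0.11414285, -0.30260278]), 'moment': array([ 0.01432   ,  0.01867525, -0.00014696]), 'gripper_force': 0.0, 'gripper_width': 0.08581241931008413}
```

View pics/scene1.png

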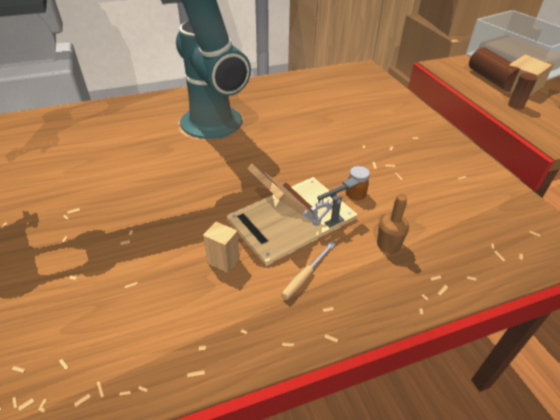

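View pics/top1.png

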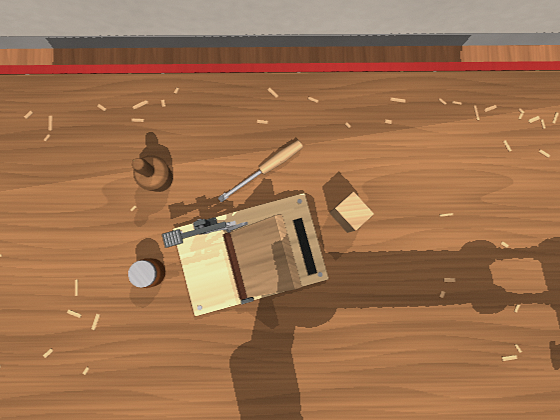

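The top picture shows the pad at about (172,239), the board at (262,258) with its free edge near x≈290, and the base corners at (305,192), (327,279) and (195,316). The jar is at (142,273), the mallet at (152,172), the blank at (354,211) and the gouge at (262,168).

```bash
cat > a.py <<'E'
import numpy as np, cv2
P=np.load("topP.npy")
for n,u,v in [("c",305,194),("c",325,278),("c",196,314),("pad",172,239),("pad",166,236),("pad",179,241),("board",262,258),("b",280,225),("b",286,270),("jar",142,273),("mal",142,165),("mal",152,180),("blank",354,211)]:
    print(n,u,v,np.nanmedian(P[v-1:v+2,u-1:u+2].reshape(-1,3),0).round(4))
Z=P[...,2]
# base top plane points
m=np.zeros(Z.shape,bool); m[185:322,165:335]=1
b=m&(abs(Z-.018)<.004)
r=cv2.minAreaRect(P[b][:,:2].astype(np.float32)); print(r, b.sum())
pd=m&(Z>.105)&(Z<.125); pd[:,190:]=0; print("pad",np.nanmean(P[pd],0),pd.sum(),cv2.minAreaRect(P[pd][:,:2].astype(np.float32)))
E
python3 a.py
python3 - <<'E'
import cv2
for n,(a,b,c,d) in dict(top=(130,180,340,330)).items():
    i=cv2.imread(f"pics/{n}1.png")[b:d,a:c]; cv2.imwrite(f"pics/{n}c.png",cv2.resize(i,None,fx=3.5,fy=3.5,interpolation=2))
E
```

```text
c 305 194 [ 0.6785 -0.0289 -0.0007]
c 325 278 [ 0.4985 -0.0668  0.0185]
c 196 314 [0.4274 0.2028 0.019 ]
pad 172 239 [0.5802 0.2325 0.1143]
pad 166 236 [0.586  0.244  0.1143]
pad 179 241 [0.5762 0.2197 0.1151]
board 262 258 [0.5425 0.0626 0.1105]
b 280 225 [0.6019 0.0284 0.1601]
b 286 270 [0.521  0.0185 0.1569]
jar 142 273 [0.5155 0.2982 0.0811]
mal 142 165 [0.7143 0.2792 0.1588]
mal 152 180 [0.6985 0.2805 0.0849]
blank 354 211 [ 0.6314 -0.1167  0.1006]
((0.6009170413017273, 0.07964419573545456), (0.28049755096435547, 0.33756139874458313), 14.601592063903809) 6771
pad [0.58315458 0.22783124 0.1139938 ] 298 ((0.5844404697418213, 0.22495651245117188), (0.02793051302433014, 0.05165316164493561), 14.277894973754883)
```

View pics/topc.png

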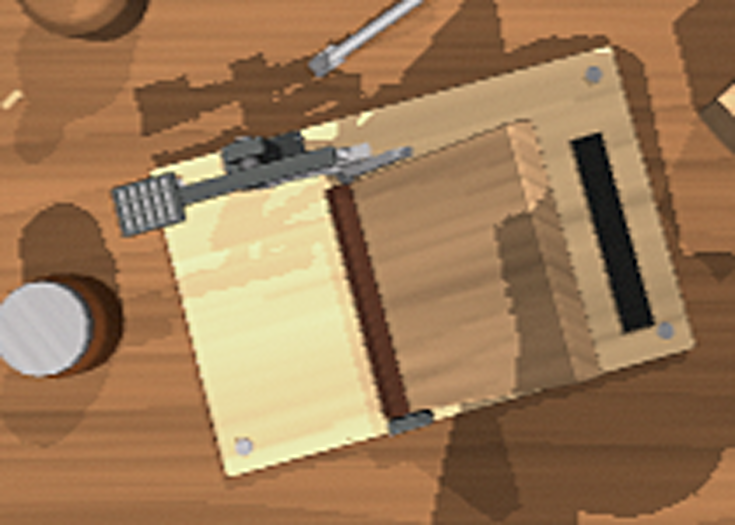

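Emit:
carry_out([
  [[0.4,-0.5,-0.5,0,0],[0.79,-0.98,-0.3,0,0],[0.79,-0.98,0,0,0],[0.79,-0.98,0,0,0],[0.79,-0.98,0,0,0]],
])

```text
clock: 0.52
eef_pos: [0.2313, -0.5005, 0.2549]
eef_rot: [-0.0, 0.993, 0.118, 0.0]
contact_force: [0.8, 0.0, 0.7]
gripper_width: 0.0256
gripper_force: 0.0
```

Emit:
carry_out([
  [[0.79,-0.98,0,0,0],[0.79,-0.98,0,0,0],[0.79,-0.98,0,0,0],[0.79,-0.98,0,0,0],[0.79,-0.98,0,0,0]],
])

```text
clock: 0.93
eef_pos: [0.3119, -0.3295, 0.2548]
eef_rot: [-0.0, 0.993, 0.118, -0.0]
contact_force: [1.4, -0.8, -0.0]
gripper_width: 0.0002
gripper_force: 0.0
```

Emit:
carry_out([
  [[0.79,-0.98,0,0,0],[0.79,-0.98,0,0,0],[0.79,-0.98,0,0,0],[0.79,-0.98,0,0,0],[0.79,-0.98,0,0,0]],
])

```text
clock: 1.35
eef_pos: [0.3925, -0.1589, 0.2551]
eef_rot: [0.0, 0.993, 0.118, 0.0]
contact_force: [0.5, -0.9, 0.4]
gripper_width: 0.0001
gripper_force: 0.0
```

Emit:
carry_out([
  [[0.79,-0.98,0,0,0],[0.79,-0.98,0,0,0],[0.79,-0.98,0,0,0],[0.79,-0.98,0,0,0],[0.79,-0.98,0,0,0]],
])

```text
clock: 1.77
eef_pos: [0.4732, 0.0118, 0.255]
eef_rot: [0.0, 0.993, 0.118, -0.0]
contact_force: [0.5, -0.5, -0.0]
gripper_width: -0.0
gripper_force: 0.0
```

Emit:
carry_out([
  [[0.75,-0.91,0,0,0],[0.74,-0.91,0,0,0],[0.74,-0.91,0,0,0],[0.74,-0.91,0,0,0],[0.74,-0.91,0,0,0]],
])

```text
clock: 2.18
eef_pos: [0.5494, 0.1704, 0.2547]
eef_rot: [0.0, 0.993, 0.118, -0.0]
contact_force: [1.3, -0.8, 0.8]
gripper_width: -0.0001
gripper_force: 0.0
```

Emit:
carry_out([
  [[0.74,-0.9,0.6,0,0],[0.74,-0.9,1,0,0],[0,0,1,0,0],[0,0,0.7,0,0],[0,0,0,0,0]],
])

```text
clock: 2.6
eef_pos: [0.574, 0.2278, 0.1521]
eef_rot: [0.001, 0.993, 0.119, -0.006]
contact_force: [-0.9, -0.2, 0.2]
gripper_width: -0.0004
gripper_force: 0.0
```

Run:
```python
from h import *
im,d,P=cap("scene"); np.save("sceneP2.npy",P)
cv2.imwrite("pics/s2.png",cv2.resize(im[130:290,190:430],None,fx=3.3,fy=3.3,interpolation=2)[...,::-1])
print(robot.get_obs()["eef_pos"],robot.get_obs()["contact_force"])
```

```text
[0.57551468 0.22796777 0.15509449] [-0.08288426  0.56868685  0.55999096]
```

View pics/s2.png

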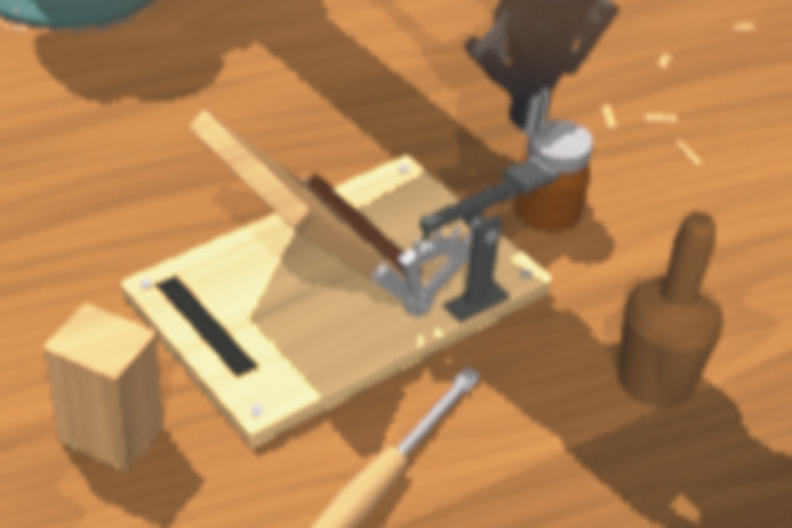

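The scene crop shows the fingertips just above the pad at (535,175), with the board still up and the bystanders clear of the hand.

Emit:
carry_out([
  [[0.22,-0.15,0.3,0,0],[0,0,0.5,0,0],[0,0,0.3,0,0],[0,0,0.2,0,0],[0,0,0.15,0,0]],
])

```text
clock: 3.07
eef_pos: [0.5842, 0.2344, 0.1159]
eef_rot: [-0.0, 0.993, 0.118, 0.0]
contact_force: [-0.5, -0.2, -0.1]
gripper_width: 0.0001
gripper_force: 0.0
```

Emit:
carry_out([
  [[0,0,0.15,0,0],[0,0,0.1,0,0],[0,0,0.1,0,0],[0,0,0.1,0,0],[0,0,0,0,0]],
])

```text
clock: 3.48
eef_pos: [0.5844, 0.2364, 0.1034]
eef_rot: [-0.001, 0.993, 0.118, 0.001]
contact_force: [-1.9, 4.1, 3.3]
gripper_width: 0.0002
gripper_force: 1.9
```

Emit:
carry_out([
  [[0,0,0.1,0,0],[0,0,0.1,0,0],[0,0,0.1,0,0],[0,0,0.1,0,0],[0,0,0,0,0]],
])

```text
clock: 3.9
eef_pos: [0.5848, 0.237, 0.0947]
eef_rot: [-0.002, 0.993, 0.118, 0.002]
contact_force: [-7.5, 5.0, 16.8]
gripper_width: 0.0001
gripper_force: 9.0
```

Emit:
carry_out([
  [[0,0,0.07,0,0],[0,0,0,0,0]],
])

```text
clock: 4.07
eef_pos: [0.585, 0.2371, 0.0943]
eef_rot: [-0.002, 0.993, 0.118, 0.002]
contact_force: [-10.6, 4.0, 24.4]
gripper_width: -0.0
gripper_force: 12.6
```

Run:
```python
from h import *
im,d,P=cap("scene"); np.save("sceneP3.npy",P)
cv2.imwrite("pics/s3.png",cv2.resize(im[160:240,270:390],None,fx=6.5,fy=6.5,interpolation=2)[...,::-1])
print(robot.get_obs()["eef_pos"],robot.get_obs()["contact_force"])
```

```text
[0.58498655 0.23708899 0.09424634] [-11.55962898   4.29739429  24.91515029]
```

View pics/s3.png

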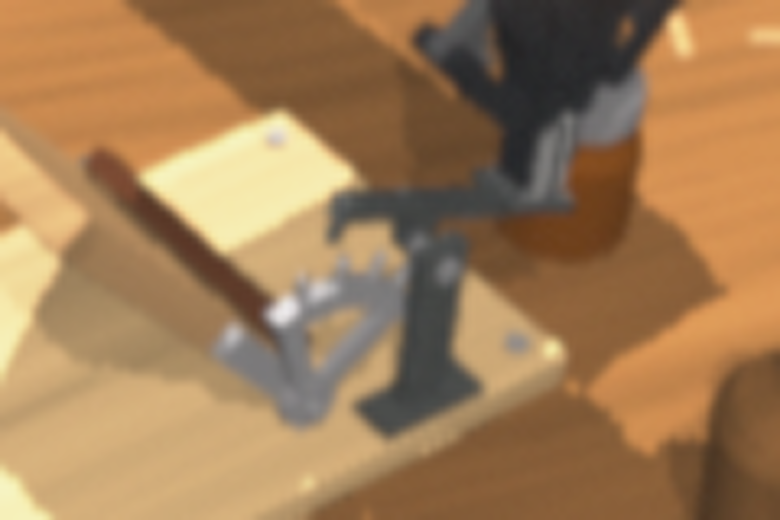

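The crop shows the pawl level against its stop under the finger: nose at (345,215), well above the teeth, and the force is rising. I'll lift off and move to the board.

Emit:
carry_out([
  [[0,0,-0.4,0,0],[0,0,-0.8,0,0],[0,0,-1,0,0],[0,0,-1,0,0],[0,0,-0.5,0,0]],
])

```text
clock: 4.53
eef_pos: [0.5859, 0.2347, 0.2037]
eef_rot: [-0.0, 0.993, 0.118, 0.003]
contact_force: [-0.1, 0.6, 0.9]
gripper_width: 0.0
gripper_force: 0.0
```

Emit:
carry_out([
  [[-0.47,0.89,0,0,0],[-0.47,0.89,0,0,0],[-0.47,0.89,0,0,0],[-0.47,0.89,0,0,0],[-0.47,0.89,0,0,0]],
])

```text
clock: 4.95
eef_pos: [0.5462, 0.0866, 0.1993]
eef_rot: [0.0, 0.993, 0.118, 0.0]
contact_force: [-0.3, -0.3, 0.1]
gripper_width: -0.0003
gripper_force: 0.0
```

Emit:
carry_out([
  [[-0.47,0.89,0,0,0],[0,0,0.5,0,0],[0,0,0.5,0,0],[0,0,0,0,0]],
])

```text
clock: 5.28
eef_pos: [0.537, 0.0576, 0.1664]
eef_rot: [0.0, 0.993, 0.117, -0.002]
contact_force: [-1.0, 0.3, -0.7]
gripper_width: -0.0002
gripper_force: 0.0
```

Run:
```python
from h import *
im,d,P=cap("scene"); np.save("sceneP4.npy",P)
cv2.imwrite("pics/s4.png",cv2.resize(im[130:290,190:430],None,fx=3.3,fy=3.3,interpolation=2)[...,::-1])
print(robot.get_obs()["eef_pos"],robot.get_obs()["contact_force"])
```

```text
[0.53766574 0.05809351 0.16759595] [-0.53227025  0.5091755   0.54293669]
```

View pics/s4.png

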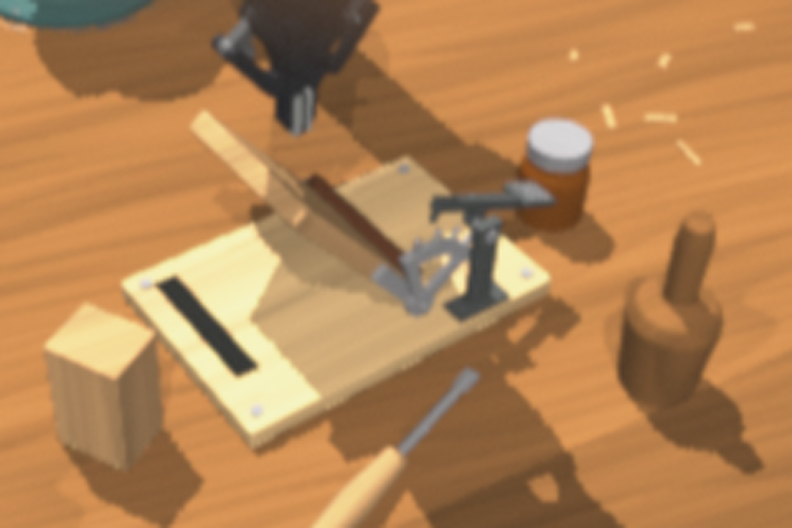

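The scene crop shows the hand above the board with the board still up. The pawl stays level with its pad at (530,195), and the bystanders haven't moved.

Emit:
carry_out([
  [[0,0.08,0.31,0,0],[0,0.08,0.31,0,0],[0,0.37,0.28,0,0],[0,0.37,0.28,0,0]],
])

```text
clock: 5.67
eef_pos: [0.5458, 0.0333, 0.1333]
eef_rot: [-0.001, 0.993, 0.119, 0.0]
contact_force: [-0.5, 6.3, 0.5]
gripper_width: -0.0002
gripper_force: 2.5
```

Emit:
carry_out([
  [[0,0.31,0.35,0,0],[0,0.31,0.35,0,0]],
])

```text
clock: 5.83
eef_pos: [0.5508, 0.014, 0.1123]
eef_rot: [-0.0, 0.993, 0.118, 0.001]
contact_force: [-0.1, 6.2, 2.9]
gripper_width: -0.0
gripper_force: 2.3
```

The board is being pushed down with about 6 N, so I'll continue along the arc.

Emit:
carry_out([
  [[0,0.23,0.41,0,0],[0,0.23,0.41,0,0],[0,0.15,0.45,0,0],[0,0.15,0.45,0,0]],
])

```text
clock: 6.17
eef_pos: [0.5567, -0.0091, 0.0605]
eef_rot: [0.001, 0.993, 0.118, 0.001]
contact_force: [1.7, 2.1, 2.9]
gripper_width: -0.0001
gripper_force: 2.1
```

Emit:
carry_out([
  [[0,0.05,0.25,0,0],[0,0.03,0.2,0,0],[0,0,0.15,0,0],[0,0,0,0,0]],
])

```text
clock: 6.5
eef_pos: [0.5546, -0.0102, 0.0417]
eef_rot: [-0.0, 0.993, 0.118, -0.001]
contact_force: [-0.5, -0.1, 0.6]
gripper_width: -0.0002
gripper_force: 0.0
```

Emit:
carry_out([
  [[0,0,0.1,0,0],[0,0,0.1,0,0],[0,0,0.05,0,0],[0,0,0,0,0]],
])

```text
clock: 6.83
eef_pos: [0.5549, -0.01, 0.0388]
eef_rot: [0.0, 0.993, 0.119, -0.001]
contact_force: [-10.9, -2.5, 25.4]
gripper_width: 0.0001
gripper_force: 12.9
```

Firm stop at z = 0.039, so the board is flat. I'll hold briefly, then lift off.

Emit:
carry_out([
  [[0,0,0,0,0],[0,0,0,0,0],[0,0,0,0,0]],
])

```text
clock: 7.08
eef_pos: [0.5549, -0.01, 0.0388]
eef_rot: [0.0, 0.993, 0.119, -0.001]
contact_force: [-10.7, -2.0, 25.1]
gripper_width: -0.0004
gripper_force: 12.4
```

Emit:
carry_out([
  [[0,0,-0.3,0,0],[0,0,-0.8,0,0],[0,0,-1,0,0],[0,0,-1,0,0],[0,0,-1,0,0]],
])

```text
clock: 7.5
eef_pos: [0.5545, -0.0093, 0.159]
eef_rot: [-0.0, 0.993, 0.118, -0.001]
contact_force: [0.7, -0.8, -0.2]
gripper_width: 0.0001
gripper_force: 0.0
```

Emit:
carry_out([
  [[0,0,-0.5,0,0],[0,0,0,0,0],[0,0,0,0,0]],
])

```text
clock: 7.75
eef_pos: [0.556, -0.0095, 0.1743]
eef_rot: [0.0, 0.993, 0.118, 0.001]
contact_force: [-0.4, 0.2, -0.8]
gripper_width: -0.0001
gripper_force: 0.0
```

Run:
```python
from h import *
im,d,P=cap("scene")
cv2.imwrite("pics/s5.png",cv2.resize(im[130:290,190:430],None,fx=3.3,fy=3.3,interpolation=2)[...,::-1])
o=robot.get_obs(); print(o["eef_pos"],o["contact_force"],o["clock"])
ex=np.array([-.25,.968]);h=np.array([.5265,.114])
D=P[...,:2]-h; X=D@ex; Y=D@np.array([-.968,-.25]); Z=P[...,2]
m=(X<-.03)&(X>-.155)&(abs(Y)<.055)&(Z<.08)
print(m.sum(),np.polyfit(X[m],Z[m],1),np.median(Z[m]))
```

```text
[ 0.55486538 -0.00948616  0.17268611] [-0.52815166  1.55727324  0.33418922] 7.8
1436 [-0.0014146   0.03914256] 0.03925756813095571
```

View pics/s5.png

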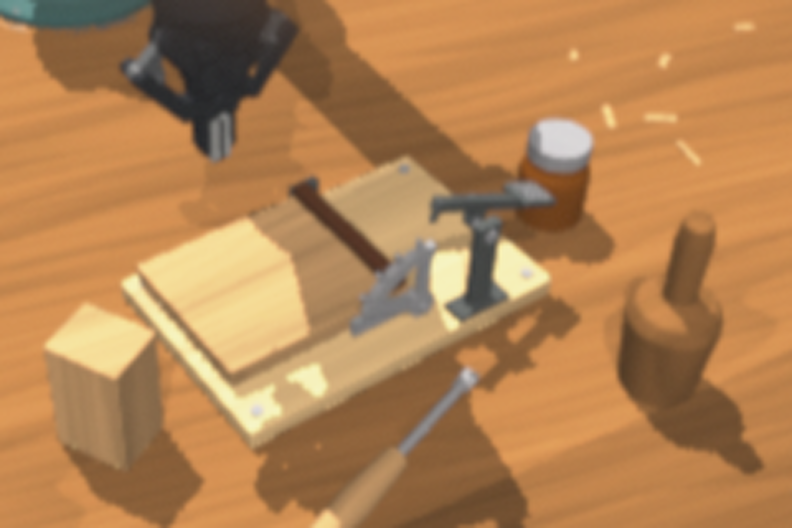

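The board lies flat (top at 39 mm, slope about 0). The pawl is free, with its nose at (435,205) and pad at (530,192), and the bystanders are where they were.

```bash
python3 -c "
from cell import robot
print(robot.finish_job())"
```

```text
the job is handed in; nothing more can be done
None
```

The job is handed in: I pressed the pawl down to its stop, where it stays swung free, then pushed the board flat (top measured at 39 mm); the mallet, blank, jar and gouge look unmoved in the last picture, though the hand-in gave no verdict.

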